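# Pick the heaviest ballast tin for the glider's nose

### The job

Three identical closed ballast tins stand in the holes of a wooden block: going from the robot's left to its right, lift each one straight up clear of its hole, hold it a moment to feel its weight, and set it back in the same hole (the last may stay in the hand if it is the heaviest). Then finish while holding the heaviest tin upright and still in the gripper, about five centimetres above the middle of the model glider's open nose bay: do not lower it in or let go, and leave the two lighter tins standing in their own holes. Never touch the glider, tip a tin over or disturb the hatch cover, the glue bottle and the screwdriver.

Things in the scene. Friction and masses are not known exactly. Their poses are not given: they have to be found in the camera images.
- tin_a: closed aluminium tin with a black lid and a yellow band, upright cylinder 46 mm in diameter (lid 47 mm) and 64 mm tall; origin at the centre of its underside, z up. All three tins look the same but their weights, between 0.15 and 0.55 kg, differ by at least 0.07 kg; which of the holes holds the heaviest changes from run to run
- tin_b: closed aluminium tin with a black lid and a yellow band, upright cylinder 46 mm in diameter (lid 47 mm) and 64 mm tall; origin at the centre of its underside, z up. All three tins look the same but their weights, between 0.15 and 0.55 kg, differ by at least 0.07 kg; which of the holes holds the heaviest changes from run to run
- tin_c: closed aluminium tin with a black lid and a yellow band, upright cylinder 46 mm in diameter (lid 47 mm) and 64 mm tall; origin at the centre of its underside, z up. All three tins look the same but their weights, between 0.15 and 0.55 kg, differ by at least 0.07 kg; which of the holes holds the heaviest changes from run to run
- block: fixed brown wooden block, 84 mm (its x) by 310 mm (its y) and 18 mm tall, with three holes in a row along its y, 100 mm apart; origin at the centre of its underside; its y points roughly to the robot's left. The tins stand on the hole floors, 8 mm above the work surface, with 3.5 mm of play all round
- block_hole0 (a point): point on the axis of the block's left (robot's left, +y) hole, at its mouth, 18 mm above the work surface; hole 53 mm wide, 10 mm deep
- block_hole1 (a point): point on the axis of the block's middle hole, at its mouth, 18 mm above the work surface; hole 53 mm wide, 10 mm deep
- block_hole2 (a point): point on the axis of the block's right (robot's right, -y) hole, at its mouth, 18 mm above the work surface; hole 53 mm wide, 10 mm deep
- aircraft: fixed cream glider fuselage on grey foam, nose with black spinner towards the robot: along its own x, spinner tip at -200 mm, pod 88 mm across (112 over the folded propeller blades) to 75 mm, then tapering to a 24 mm black tail boom that ends at 440 mm; highest point 99 mm above the work surface; origin on the work surface under the middle of the bay
- bay (a point): middle of the nose bay's opening, at the height of its long rims, 87 mm above the work surface; the opening on the fuselage's top is 150 mm along the fuselage (x) and 60 mm across (y), with a grey battery inside; in front of and behind it the pod rises to 99 mm
- hatch_cover: bystander: loose cream hatch cover lying flat, 130 by 56 by 5 mm; origin at the centre of its underside
- glue_bottle: bystander: loose white glue bottle with an orange cap, 36 mm in diameter, 100 mm tall, standing; origin at the centre of its underside
- screwdriver: bystander: loose screwdriver, 170 mm long, lying; handle to its -x, origin on its underside
Mind the look-alikes: they are no part of the job. What is shaped like the tin_a but blue or purple is not meant.

How it is judged (in metres and radians):
On the way, in this order (a step that is already met when the one before it is completed fails the run):
1. the tin of the left hole is lifted clear, about 2 cm or more above the block, over its own hole, and held there a moment (((horizontal distance between tin_a and block_hole0 below 0.03 m and height (world z) of tin_a above 0.036 m and contact force between tin_a and the fingers above 1 N and contact force between tin_a and block below 0.1 N) or (horizontal distance between tin_b and block_hole0 below 0.03 m and height (world z) of tin_b above 0.036 m and contact force between tin_b and the fingers above 1 N and contact force between tin_b and block below 0.1 N) or (horizontal distance between tin_c and block_hole0 below 0.03 m and height (world z) of tin_c above 0.036 m and contact force between tin_c and the fingers above 1 N and contact force between tin_c and block below 0.1 N))), for 0.2 s.
2. the tin of the middle hole is lifted clear, about 2 cm or more above the block, over its own hole, and held there a moment (((horizontal distance between tin_a and block_hole1 below 0.03 m and height (world z) of tin_a above 0.036 m and contact force between tin_a and the fingers above 1 N and contact force between tin_a and block below 0.1 N) or (horizontal distance between tin_b and block_hole1 below 0.03 m and height (world z) of tin_b above 0.036 m and contact force between tin_b and the fingers above 1 N and contact force between tin_b and block below 0.1 N) or (horizontal distance between tin_c and block_hole1 below 0.03 m and height (world z) of tin_c above 0.036 m and contact force between tin_c and the fingers above 1 N and contact force between tin_c and block below 0.1 N))), for 0.2 s.
3. the tin of the right hole is lifted clear, about 2 cm or more above the block, over its own hole, and held there a moment (((horizontal distance between tin_a and block_hole2 below 0.03 m and height (world z) of tin_a above 0.036 m and contact force between tin_a and the fingers above 1 N and contact force between tin_a and block below 0.1 N) or (horizontal distance between tin_b and block_hole2 below 0.03 m and height (world z) of tin_b above 0.036 m and contact force between tin_b and the fingers above 1 N and contact force between tin_b and block below 0.1 N) or (horizontal distance between tin_c and block_hole2 below 0.03 m and height (world z) of tin_c above 0.036 m and contact force between tin_c and the fingers above 1 N and contact force between tin_c and block below 0.1 N))), for 0.2 s.
At the end, for the whole second after the job is handed in: The heaviest tin is gripped, upright (0.2 rad), still, its underside 15 to 110 mm above the bay rims, within 25 mm of the bay's middle, touching nothing else; the others stand untouched in their own holes and load the block with under 5.8 N, as only the two lighter tins together do (contact force between block and anything else below 5.8 N and ((contact force between tin_a and the fingers above 2 N and horizontal distance between tin_a and bay below 0.025 m and z of tin_a in the frame of bay between 0.015 and 0.11 m and angle between tin_a's own z axis and vertical below 0.2 rad and linear speed of tin_a below 0.03 m/s and contact force between tin_a and aircraft below 0.1 N and distance of each of tin_b, tin_c from where it was at the start of the episode below 0.02 m and z of each of tin_b, tin_c in the frame of block below 0.012 m and angle between each of tin_b, tin_c's own z axis and vertical below 0.1 rad and contact force between each of tin_b, tin_c and the fingers below 0.1 N and linear speed of each of tin_b, tin_c below 0.02 m/s and contact force between each of tin_b, tin_c and tin_a below 0.1 N) or (contact force between tin_b and the fingers above 2 N and horizontal distance between tin_b and bay below 0.025 m and z of tin_b in the frame of bay between 0.015 and 0.11 m and angle between tin_b's own z axis and vertical below 0.2 rad and linear speed of tin_b below 0.03 m/s and contact force between tin_b and aircraft below 0.1 N and distance of each of tin_a, tin_c from where it was at the start of the episode below 0.02 m and z of each of tin_a, tin_c in the frame of block below 0.012 m and angle between each of tin_a, tin_c's own z axis and vertical below 0.1 rad and contact force between each of tin_a, tin_c and the fingers below 0.1 N and linear speed of each of tin_a, tin_c below 0.02 m/s and contact force between each of tin_a, tin_c and tin_b below 0.1 N) or (contact force between tin_c and the fingers above 2 N and horizontal distance between tin_c and bay below 0.025 m and z of tin_c in the frame of bay between 0.015 and 0.11 m and angle between tin_c's own z axis and vertical below 0.2 rad and linear speed of tin_c below 0.03 m/s and contact force between tin_c and aircraft below 0.1 N and distance of each of tin_a, tin_b from where it was at the start of the episode below 0.02 m and z of each of tin_a, tin_b in the frame of block below 0.012 m and angle between each of tin_a, tin_b's own z axis and vertical below 0.1 rad and contact force between each of tin_a, tin_b and the fingers below 0.1 N and linear speed of each of tin_a, tin_b below 0.02 m/s and contact force between each of tin_a, tin_b and tin_c below 0.1 N))); the arm keeps its last pose, push and grip.
It fails at once if the aircraft was touched (contact force between any of the fingers, the arm, tin_a, tin_b, tin_c and aircraft above 1 N).
It fails at once if a tin was tipped over (angle between any of tin_a, tin_b, tin_c's own z axis and vertical above 0.6 rad).
It fails at once if a bystander was disturbed (distance of any of hatch_cover, glue_bottle, screwdriver from where it was at the start of the episode above 0.025 m or angle between glue_bottle's own z axis and vertical above 0.5 rad).
It also fails if it takes over 72 s, if anything falls off the work surface, if the arm or the gripper's body presses on something with over 40 N, if the wrist force passes 120 N, or if a joint passes its speed limit or range.

### The arm

A 6-joint arm with a two-finger parallel gripper is mounted at the origin on the work surface. World frame = base frame: x ahead of the robot, y to its left, z up, the work surface at z = 0. Lengths are in m, angles in degrees, forces in N, time in s.
With the tool pointing down it reaches from about 0.275 to 0.85 m from the base axis. Payload 19 kg.
Tool frame: the origin (TCP) lies at the very end of the fingers, on their centre line; the grasp point (between the pads) lies 19 mm behind it (bot.hold_point_z is the distance from the TCP to the grasp point, in m); z points along the fingers, y is the line along which they close (so a half turn about z gives the same grasp; the last joint's range is limited). The gripper opens to 85 mm and grips with 20 to 120 N. Pads are 22 mm wide; open, the fingers measure 114 mm over their backs; the gripper's body (76 mm by 85 mm) begins 54 mm behind the grasp point. The pads swing forward as they close: fully open they stand 13 mm farther back than shut.
Start: joints at [57.067, 8.623, 82.357, -0, 89.026, -7.678], TCP at [0.245, 0.52, 0.231] pointing down, gripper open.
Joint ranges: [-160.23, 160.23], [-39.13, 120.54], [6.94, 153.29], [-79.49, 259.48], [9.18, 160.14], [-161.06, 161.06]. Speed limits (degrees/s): [108.29, 108.29, 127.2, 172.46, 172.46, 172.46].

### API

Orientations are given as [roll, pitch, yaw] about the fixed x, y, z axes, in that order (R = Rz(yaw) Ry(pitch) Rx(roll)).
In Python, from plant import bot gives the robot as it stands. The module is installed in compiled form; this text tells all that it offers.
- The arm moves only by the tool drive_tool, never from a script. Its argument "targets" is a list that holds one entry, the list of rows, each a list of 4 numbers: the shift along the tool's x, y, z in m, then the turn about the tool's z in degrees. In form: [[[x, y, z, spin], ...]]. A call has 1 to 20 rows; each row shifts and turns the commanded pose from where the row before left it, along the tool's axes as they then stand; what a row does not reach is not made up. A row lasts 1/10 s, in which the tool goes at most 50 mm and 8.59 degrees, less where a joint would pass 70% of its speed; a pose out of reach is approached as far as the arm can. A call with a gripper value outside its range is refused whole. "grip" is the closure, from -1 (fully open) to 1 (shut), so that 0 is half open, set as the call begins (left out, the last holds). The fingers move at their own pace and stop on an object; "grip_force" is the grip in N (left out, the last holds). Time passes only in rows, so rows that do not move let the fingers close. It gives the time, the measured TCP pose, the force, the opening and the grip force at its end, in the units of the state.
- bot.get_obs(): the state, without advancing time (a new reading comes with each control period).
- bot.grab_frame(name): name is "side" or "top"; returns a dict with "image" (400x640x3 uint8, blue, green, red), "fx", "fy", "cx", "cy" (pixels), "world_to_cam" (4x4, takes a point from world to camera coordinates). Camera axes: x right, y up, looking along -z (the intrinsics and any distortion apply to the point x, -y, -z); pixel columns grow to the right and rows downward; lengths in m; the calibration is good to about 2 mm. A picture is of the moment at which its call begins. There is no depth.
- bot.finish_job(): hands the job in; it is judged then, once.
The state is a dict: "clock": time; "qpos": joint angles; "joint_vel": joint speeds; "joint_torque": joint torques, N m; "ee_pos": TCP position; "eef_rot": TCP orientation; "ft_force": force on the tool from outside, world axes, zero at the start; "wrist_torque": the same for the moment, N m; "gripper_width": finger opening in m; "grip_force": force on a finger pad.
Only numpy, scipy, OpenCV 4.12 (cv2) and the standard library are available. Lean on these libraries where they do the work, as an engineer would, in place of code of your own. Each camera call takes 0.05 s, during which the arm holds its last target. There are 200 camera calls.

## Working session

There is one attempt and no reset: what is moved stays moved. The work goes in short steps, Python scripts to look and compute and a tool call to move; the robot and the scene stay as the last step left them, time stands still between calls to the robot, and variables do not carry over. Pictures are saved under pics/ and viewed, at most 10 in all, crops included, and the job is handed in when it is done.

Besides the shell and the picture viewer there is one more tool, called after "Call:" by a JSON object that holds its "fn" and its "kwargs". drive_tool: Moves the arm, as the interface text tells. Its arguments: {"type":"object","properties":{"targets":{"type":"array"},"grip":{"type":"number"},"grip_force":{"type":"number"}},"required":["targets"]}

```bash
mkdir -p pics
python3 - <<'E'
from plant import bot
import cv2,numpy as np
np.set_printoptions(precision=4,suppress=True)
for n in ("side","top"):
    f=bot.grab_frame(n); cv2.imwrite(f"pics/{n}0.png",f["image"])
    print(n,f["fx"],f["fy"],f["cx"],f["cy"],[k for k in f]); print(np.array(f["world_to_cam"]))
print(bot.get_obs(),bot.hold_point_z)
E
```

```text
side 383.16889783619393 383.16889783619393 318.2354395697927 204.28928596599528 ['image', 'fx', 'fy', 'cx', 'cy', 'world_to_cam']
[[ 0.9913 -0.1313 -0.006  -0.5819]
 [ 0.079   0.5585  0.8257 -0.1527]
 [-0.105  -0.819   0.5641 -0.8145]
 [ 0.      0.      0.      1.    ]]
top 432.16305951853764 432.16305951853764 323.5494393960804 208.13355464929842 ['image', 'fx', 'fy', 'cx', 'cy', 'world_to_cam']
[[-0.1098 -0.9939 -0.0049  0.0844]
 [ 0.9682 -0.108   0.2255 -0.5995]
 [-0.2247  0.02    0.9742 -1.0778]
 [ 0.      0.      0.      1.    ]]
{'clock': 0.1, 'qpos': array([57.0665,  8.6479, 82.3881, -0.0012, 89.0262, -7.6763]), 'joint_vel': array([ 0.0633, -0.0723,  0.0178, -0.1104, -0.0763, -0.0596]), 'joint_torque': array([  0.0039, -71.4386, -57.1795,  -0.    ,   0.0071,   0.    ]), 'ee_pos': array([0.2452, 0.5198, 0.2307]), 'eef_rot': array([-179.9383,   -0.0071,  154.7428]), 'ft_force': array([-0.0478,  0.5285,  0.0121]), 'wrist_torque': array([ 0.0144, -0.031 , -0.0138]), 'grip_force': 0.0, 'gripper_width': 0.08544674653433545} 0.0187
```

View pics/side0.png

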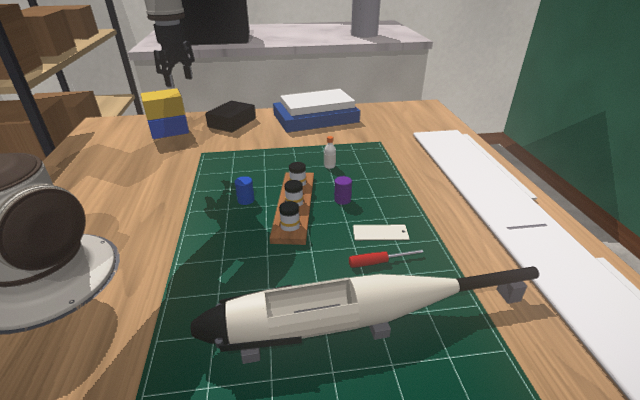

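View pics/top0.png

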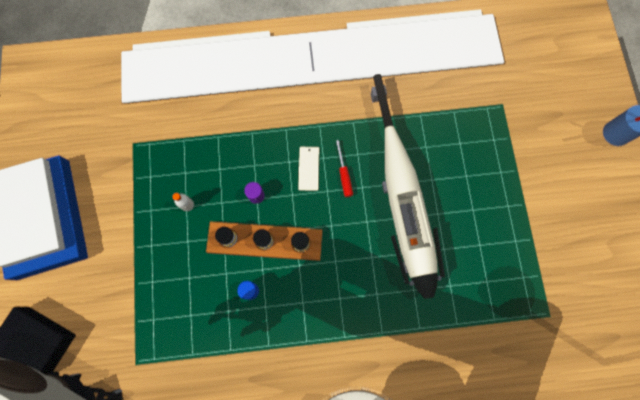

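The top view shows three black-lidded tins at (227,235), (263,237) and (300,239) in the brown block, with look-alikes in blue (247,290) and purple (253,191). The side view shows the tins at (297,168), (293,187) and (289,209). The three in the block fit the description: black lid, yellow band. The bay is at (411,220) in the top view and (311,299) in the side view. Next, one enlarged crop to confirm.

```bash
cat > h.py <<'E'
import numpy as np,cv2
from plant import bot
from scipy.optimize import least_squares
np.set_printoptions(precision=4,suppress=True)
def proj(f,p):
    c=np.array(f["world_to_cam"])@np.r_[p,1]
    return np.array([f["cx"]+f["fx"]*c[0]/-c[2], f["cy"]-f["fy"]*c[1]/-c[2]])
def tri(fs,ft,us,ut):
    r=least_squares(lambda p:np.r_[proj(fs,p)-us,proj(ft,p)-ut],[.5,.1,.05])
    return r.x,np.abs(r.fun).max()
def blobs(im,x0,y0,x1,y1,thr):
    g=im[y0:y1,x0:x1].max(2); n,_,s,c=cv2.connectedComponentsWithStats((g<thr).astype(np.uint8))
    return [(c[i]+[x0,y0],s[i][2:]) for i in range(1,n) if s[i][4]>60]
E
python3 - <<'E'
from h import *
s=cv2.imread('pics/side0.png');t=cv2.imread('pics/top0.png')
print(blobs(s,275,155,315,220,50));print(blobs(t,212,222,316,252,50))
c=lambda im,x0,y0,x1,y1:cv2.resize(im[y0:y1,x0:x1],(400,300),interpolation=cv2.INTER_CUBIC)
cv2.imwrite('pics/crop.png',np.vstack([np.hstack([c(s,255,150,355,225),c(t,212,200,312,275)]),np.hstack([c(s,250,260,370,350),c(t,350,170,470,260)])]))
E
```

```text
[(array([296.8148, 167.8704]), array([ 16,  11, 108], dtype=int32)), (array([293.0056, 186.0169]), array([ 17,  13, 177], dtype=int32)), (array([288.6027, 208.2694]), array([ 19,  15, 219], dtype=int32))]
[(array([224.  , 235.25]), array([ 17,  16, 216], dtype=int32)), (array([261.7406, 237.7075]), array([ 17,  16, 212], dtype=int32)), (array([299.7581, 240.4233]), array([ 17,  16, 215], dtype=int32))]
```

View pics/crop.png

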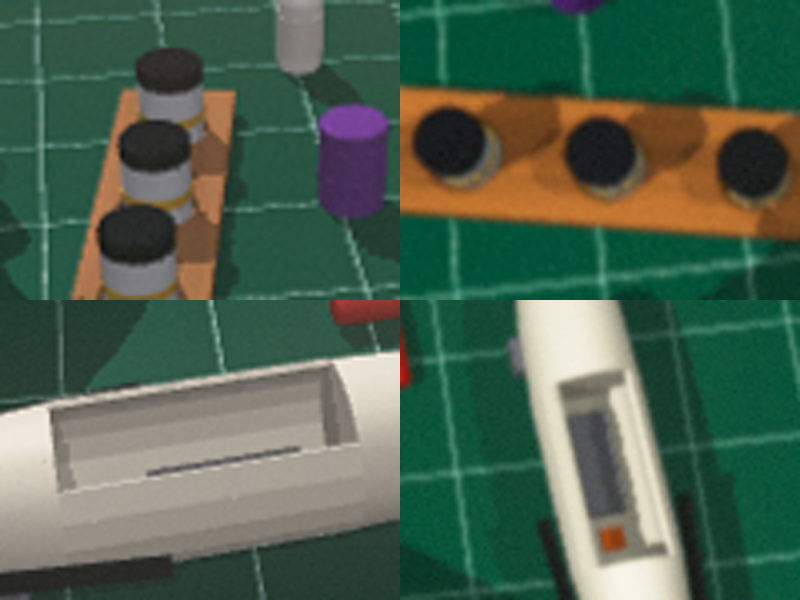

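The crop confirms three aluminium tins with black lids and a yellow band. Now triangulate lids and bay corners.

Run:
```python
from h import *
fs=bot.grab_frame("side");ft=bot.grab_frame("top")
S=dict(t0=([297,166.2],[224.1,235.4]),t1=([293.6,185.2],[261.8,237.6]),t2=([289,207],[299.9,240.5]),
 fn=([265,292.4],[409.1,250.4]),ft=([349.6,279.2],[398,194.9]),nn=([268.6,317.6],[430.1,245.9]),nt=([357.1,302.9],[417.5,191.9]),
 glue=([330,140],[177,197]))
P={}
for k,(a,b) in S.items():
    P[k],e=tri(fs,ft,a,b);print(k,P[k],round(e,2))
print('bay',np.mean([P[k] for k in('fn','ft','nn','nt')],0))
d=P['t0']-P['t2'];print('row',np.linalg.norm(d)/2,np.degrees(np.arctan2(d[1],d[0])))
d=(P['ft']-P['fn']+P['nt']-P['nn']);print('fus yaw',np.degrees(np.arctan2(d[1],d[0])))
```

```text
t0 [0.5634 0.2852 0.0663] 0.67
t1 [0.5466 0.1874 0.0651] 0.56
t2 [0.528  0.0888 0.0662] 0.66
fn [ 0.4689 -0.1874  0.0817] 0.56
ft [ 0.6185 -0.1805  0.0856] 1.26
nn [ 0.474  -0.2427  0.0819] 0.4
nt [ 0.6211 -0.2333  0.083 ] 1.09
glue [0.6747 0.3979 0.0869] 0.47
bay [ 0.5456 -0.211   0.083 ]
row 0.09976505946199384 79.78723576853487
fus yaw 3.1446450374192225
```

Lids are 99.8 mm apart and about 66 mm high (72 expected). The bay rim measures 83 mm (87 expected). Both agree to within a few millimetres. First I turn so the fingers close across the block, then move over the left tin.

Call:
{"fn": "drive_tool", "kwargs": {"targets": [[[0,0,0,7.5],[0,0,0,7.5],[0,0,0,7.5],[0,0,0,7.5],[0,0,0,7.5],[0,0,0,7.5],[0,0,0,7.5],[0,0,0,7.5],[0,0,0,7.5],[0,0,0,7.5],[-0.022,0.044,0,0],[-0.022,0.044,0,0],[-0.022,0.044,0,0],[-0.022,0.044,0,0],[-0.022,0.044,0,0],[-0.022,0.044,0,0],[-0.022,0.044,0,0],[-0.021,0.046,0,0],[0,0,0,0],[0,0,0,0]]], "grip": -1, "grip_force": 60}}

```text
clock: 2.2
ee_pos: [0.5626, 0.2842, 0.2306]
eef_rot: [-179.9, 0.0, 79.6]
ft_force: [-0.7, 0.5, 0.7]
gripper_width: 0.0852
grip_force: 0.0
```

Call:
{"fn": "drive_tool", "kwargs": {"targets": [[[0,0,0.04,0],[0,0,0.04,0],[0,0,0.03,0],[0,0,0.02,0],[0,0,0,0],[0,0,0,0],[0,0,0,0]]]}}

```text
clock: 2.9
ee_pos: [0.5624, 0.2857, 0.1031]
eef_rot: [179.9, -0.1, 79.8]
ft_force: [1.0, 0.5, -0.1]
gripper_width: 0.0857
grip_force: 0.0
```

Run:
```python
from h import *
o=bot.get_obs();print(o['ee_pos'],o['ft_force'],o['joint_torque'])
s=bot.grab_frame("side");t=bot.grab_frame("top")
for f in(s,t):
    cv2.circle(f['image'],tuple(int(v) for v in np.round(proj(f,o['ee_pos']))),1,(0,0,255),-1)
    print(proj(f,o['ee_pos']))
c=lambda im,x0,y0,x1,y1:cv2.resize(im[y0:y1,x0:x1],(400,400),interpolation=cv2.INTER_CUBIC)
cv2.imwrite('pics/a.png',np.hstack([c(s['image'],245,110,345,210),c(t['image'],175,180,275,280)]))
```

```text
[0.5624 0.2857 0.1031] [ 1.0274  0.4521 -0.0815] [  0.1845 -83.2182 -52.6458   0.0099   0.0132   0.0086]
[295.4233 154.4764]
[220.4869 232.7744]
```

View pics/a.png

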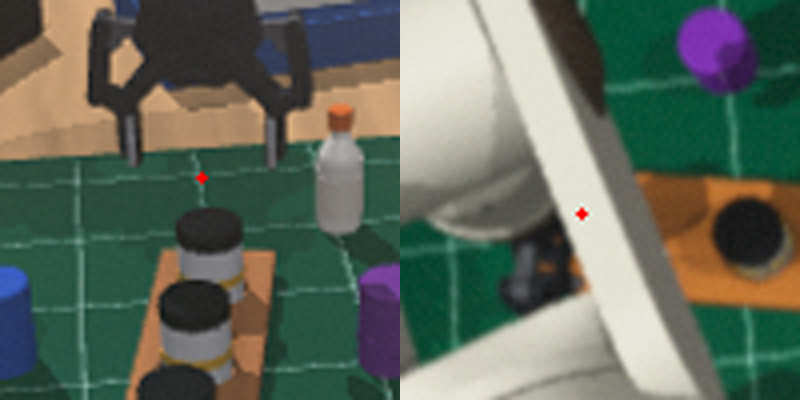

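The fingers straddle the left tin (crop: fingertips at x≈130 and 275, TCP dot at 202, tin axis at 209), which agrees with the measured position. Descend and grip.

Call:
{"fn": "drive_tool", "kwargs": {"targets": [[[0,0,0.015,0],[0,0,0.015,0],[0,0,0.015,0],[0,0,0.015,0],[0,0,0.01,0],[0,0,0.003,0],[0,0,0,0],[0,0,0,0],[0,0,0,0]]]}}

```text
clock: 3.9
ee_pos: [0.5624, 0.2852, 0.029]
eef_rot: [179.9, -0.0, 79.7]
ft_force: [-0.5, 0.4, 0.3]
gripper_width: 0.0852
grip_force: 0.0
```

Call:
{"fn": "drive_tool", "kwargs": {"targets": [[[0,0,0,0],[0,0,0,0],[0,0,0,0],[0,0,0,0],[0,0,0,0],[0,0,0,0],[0,0,0,0],[0,0,0,0],[0,0,0,0],[0,0,0,0]]], "grip": 1, "grip_force": 50}}

```text
clock: 4.9
ee_pos: [0.5624, 0.2851, 0.0288]
eef_rot: [180.0, -0.0, 79.7]
ft_force: [-0.3, -1.3, 6.0]
gripper_width: 0.0447
grip_force: 50.9
```

Call:
{"fn": "drive_tool", "kwargs": {"targets": [[[0,0,-0.005,0],[0,0,-0.01,0],[0,0,-0.01,0],[0,0,-0.01,0],[0,0,-0.01,0],[0,0,-0.005,0],[0,0,0,0],[0,0,0,0],[0,0,0,0],[0,0,0,0],[0,0,0,0],[0,0,0,0],[0,0,0,0],[0,0,0,0]]]}}

```text
clock: 6.3
ee_pos: [0.562, 0.2851, 0.0783]
eef_rot: [-180.0, 0.0, 79.7]
ft_force: [-0.4, -0.6, -3.5]
gripper_width: 0.0451
grip_force: 51.5
```

```bash
cat > w.py <<'E'
from h import *
R=[]
for i in range(16):
    f=bot.grab_frame("side"); o=bot.get_obs(); R.append(np.r_[o['ft_force'],o['joint_torque'][1:3],o['ee_pos'],o['clock']])
R=np.array(R);print('mean',R.mean(0));print('std',R.std(0));print(bot.get_obs()['grip_force'],bot.get_obs()['gripper_width'])
E
python3 w.py
```

```text
mean [  0.047   -0.112   -2.9253 -87.3608 -54.0441   0.562    0.2851   0.0783
   6.725 ]
std [0.5122 0.5216 0.5994 0.013  0.005  0.     0.     0.     0.2305]
51.471662521362305 0.04501195235664207
```

Call:
{"fn": "drive_tool", "kwargs": {"targets": [[[0,0,0.01,0],[0,0,0.01,0],[0,0,0.01,0],[0,0,0.007,0],[0,0,0.004,0],[0,0,0.004,0],[0,0,0.003,0],[0,0,0.001,0],[0,0,0,0],[0,0,0,0],[0,0,0,0]]]}}

```text
clock: 8.2
ee_pos: [0.5622, 0.2851, 0.0295]
eef_rot: [180.0, -0.0, 79.7]
ft_force: [0.3, -0.8, -3.1]
gripper_width: 0.0449
grip_force: 51.5
```

Call:
{"fn": "drive_tool", "kwargs": {"targets": [[[0,0,0,0],[0,0,0,0],[0,0,0,0],[0,0,0,0],[0,0,0,0],[0,0,0,0],[0,0,0,0],[0,0,0,0],[0,0,-0.01,0],[0,0,-0.02,0],[0,0,-0.02,0],[0,0,0,0],[0,0,0,0],[0,0,0,0],[0,0,0,0],[0,0,0,0],[0,0,0,0]]], "grip": -1}}

```text
clock: 9.9
ee_pos: [0.5619, 0.285, 0.0789]
eef_rot: [-180.0, 0.0, 79.7]
ft_force: [0.1, -0.7, -0.7]
gripper_width: 0.085
grip_force: 0.0
```

```bash
sed -i 's/range(16)/range(8)/' w.py; python3 w.py
```

```text
mean [ -0.0023  -0.0398  -0.151  -85.4014 -52.6757   0.562    0.2851   0.0792
  10.125 ]
std [0.2519 0.3657 0.3241 0.02   0.0264 0.     0.     0.0001 0.1146]
0.0 0.08515295880446737
```

Call:
{"fn": "drive_tool", "kwargs": {"targets": [[[0,0,-0.02,0],[0,0,-0.02,0],[-0.025,0,0,0],[-0.035,0.001,0,0],[-0.025,0,0,0],[-0.014,0,0,0],[0,0,0.02,0],[0,0,0.02,0],[0,0,0.02,0],[0,0,0.015,0],[0,0,0.01,0],[0,0,0.005,0],[0,0,0,0],[0,0,0,0],[0,0,0,0]]]}}

```text
clock: 11.8
ee_pos: [0.5458, 0.1876, 0.03]
eef_rot: [179.9, -0.0, 79.7]
ft_force: [0.0, 0.1, -0.1]
gripper_width: 0.0853
grip_force: 0.0
```

Call:
{"fn": "drive_tool", "kwargs": {"targets": [[[0,0,0,0],[0,0,0,0],[0,0,0,0],[0,0,0,0],[0,0,0,0],[0,0,0,0],[0,0,0,0],[0,0,0,0],[0,0,0,0],[0,0,0,0]]], "grip": 1}}

```text
clock: 12.8
ee_pos: [0.5456, 0.1875, 0.0297]
eef_rot: [180.0, -0.0, 79.7]
ft_force: [-1.5, -0.2, 5.8]
gripper_width: 0.045
grip_force: 50.8
```

Call:
{"fn": "drive_tool", "kwargs": {"targets": [[[0,0,-0.005,0],[0,0,-0.01,0],[0,0,-0.01,0],[0,0,-0.01,0],[0,0,-0.01,0],[0,0,-0.005,0],[0,0,0,0],[0,0,0,0],[0,0,0,0],[0,0,0,0],[0,0,0,0],[0,0,0,0]]]}}

```text
clock: 14.0
ee_pos: [0.5454, 0.1874, 0.0791]
eef_rot: [-180.0, 0.0, 79.7]
ft_force: [-0.3, -0.3, -2.5]
gripper_width: 0.0449
grip_force: 51.3
```

```bash
python3 w.py
python3 - <<'E'
from h import *
s=bot.grab_frame("side")['image']
cv2.imwrite('pics/b.png',cv2.resize(s[110:250,220:360],(560,560),interpolation=cv2.INTER_CUBIC))
E
```

```text
mean [  0.2731  -0.1405  -1.7225 -76.4115 -52.7606   0.5454   0.1875   0.0792
  14.225 ]
std [0.4508 0.3109 0.4921 0.0181 0.0168 0.     0.     0.     0.1146]
51.27004086971283 0.04479584428166134
```

View pics/b.png

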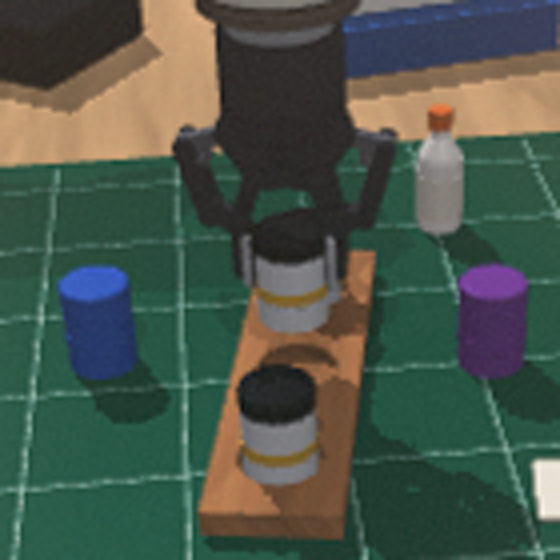

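The middle tin hangs upright over its empty hole (crop (293,270)), at about 1.7 N against 2.9 N for the left one. I set it back and go on to the right tin.

Call:
{"fn": "drive_tool", "kwargs": {"targets": [[[0,0,0.01,0],[0,0,0.01,0],[0,0,0.01,0],[0,0,0.007,0],[0,0,0.004,0],[0,0,0.004,0],[0,0,0.003,0],[0,0,0.002,0],[0,0,0,0],[0,0,0,0],[0,0,0,0]]]}}

```text
clock: 15.55
ee_pos: [0.5455, 0.1875, 0.0297]
eef_rot: [180.0, -0.0, 79.7]
ft_force: [-2.7, -0.6, 6.3]
gripper_width: 0.0449
grip_force: 51.4
```

Call:
{"fn": "drive_tool", "kwargs": {"targets": [[[0,0,0,0],[0,0,0,0],[0,0,0,0],[0,0,0,0],[0,0,0,0],[0,0,0,0],[0,0,0,0],[0,0,0,0],[0,0,-0.01,0],[0,0,-0.02,0],[0,0,-0.02,0],[0,0,0,0],[0,0,0,0],[0,0,0,0],[0,0,0,0],[0,0,0,0],[0,0,0,0]]], "grip": -1}}

```text
clock: 17.25
ee_pos: [0.5453, 0.1874, 0.0789]
eef_rot: [-180.0, 0.0, 79.7]
ft_force: [0.4, -0.0, 0.1]
gripper_width: 0.0851
grip_force: 0.0
```

```bash
python3 w.py
```

```text
mean [ -0.2637   0.0398  -0.1446 -75.3162 -51.8884   0.5454   0.1875   0.0792
  17.475 ]
std [0.2976 0.2843 0.434  0.0161 0.0252 0.     0.     0.0001 0.1146]
0.0 0.08553374310089573
```

Call:
{"fn": "drive_tool", "kwargs": {"targets": [[[0,0,-0.02,0],[0,0,-0.02,0],[-0.025,0,0,0],[-0.035,0,0,0],[-0.025,0,0,0],[-0.015,0,0,0],[0,0,0.02,0],[0,0,0.02,0],[0,0,0.02,0],[0,0,0.015,0],[0,0,0.01,0],[0,0,0.005,0],[0,0,0,0],[0,0,0,0],[0,0,0,0]]]}}

```text
clock: 19.15
ee_pos: [0.528, 0.0891, 0.03]
eef_rot: [179.9, -0.0, 79.7]
ft_force: [0.6, 0.2, -0.6]
gripper_width: 0.0855
grip_force: 0.0
```

Call:
{"fn": "drive_tool", "kwargs": {"targets": [[[0,0,0,0],[0,0,0,0],[0,0,0,0],[0,0,0,0],[0,0,0,0],[0,0,0,0],[0,0,0,0],[0,0,0,0],[0,0,0,0],[0,0,0,0]]], "grip": 1}}

```text
clock: 20.15
ee_pos: [0.5278, 0.0891, 0.0297]
eef_rot: [180.0, 0.0, 79.7]
ft_force: [0.1, 0.3, 5.8]
gripper_width: 0.0453
grip_force: 50.5
```

Call:
{"fn": "drive_tool", "kwargs": {"targets": [[[0,0,-0.005,0],[0,0,-0.01,0],[0,0,-0.01,0],[0,0,-0.01,0],[0,0,-0.01,0],[0,0,-0.005,0],[0,0,0,0],[0,0,0,0],[0,0,0,0],[0,0,0,0],[0,0,0,0],[0,0,0,0]]]}}

```text
clock: 21.35
ee_pos: [0.5275, 0.0891, 0.0791]
eef_rot: [-180.0, 0.0, 79.7]
ft_force: [0.3, 0.4, -4.8]
gripper_width: 0.0451
grip_force: 51.9
```

```bash
python3 w.py
```

```text
mean [ -0.0066  -0.0264  -4.6539 -69.9915 -53.6791   0.5276   0.0891   0.0793
  21.575 ]
std [0.7247 0.5922 0.3594 0.0168 0.0168 0.     0.     0.     0.1146]
51.9121527671814 0.044959487713061505
```

Weights are about 2.8 N left, 1.6 N middle and 4.6 N right, so the right tin is heaviest and stays in the hand. I carry it up and over the bay.

Call:
{"fn": "drive_tool", "kwargs": {"targets": [[[0,0,-0.02,0],[0,0,-0.03,0],[0,0,-0.03,0],[0,0,-0.02,0],[0,0,-0.02,0],[-0.012,0.003,0,0],[-0.02,0.005,0,0],[-0.03,0.007,0,0],[-0.03,0.007,0,0],[-0.03,0.007,0,0],[-0.03,0.007,0,0],[-0.03,0.007,0,0],[-0.03,0.007,0,0],[-0.03,0.007,0,0],[-0.02,0.006,0,0],[-0.015,0.004,0,0],[-0.01,0.003,0,0],[-0.005,0.001,0,0],[0,0,0,0],[0,0,0,0]]]}}

```text
clock: 23.75
ee_pos: [0.5455, -0.2102, 0.1993]
eef_rot: [-180.0, -0.0, 79.8]
ft_force: [0.1, 0.3, -4.9]
gripper_width: 0.0454
grip_force: 52.9
```

Call:
{"fn": "drive_tool", "kwargs": {"targets": [[[0,0,0.01,0],[0,0,0.015,0],[0,0,0.01,0],[0,0,0.005,0],[0,0,0,0],[0,0,0,0],[0,0,0,0],[0,0,0,0]]]}}

```text
clock: 24.55
ee_pos: [0.5456, -0.211, 0.1598]
eef_rot: [180.0, 0.0, 79.7]
ft_force: [-0.7, -0.2, -5.7]
gripper_width: 0.0449
grip_force: 52.9
```

Run:
```python
from h import *
s=bot.grab_frame("side");t=bot.grab_frame("top");o=bot.get_obs()
e=o['ee_pos'];print(e,o['eef_rot'],o['joint_vel'],o['grip_force'])
print(proj(s,e+[0,0,-.022]),proj(s,[e[0],e[1],.087]),proj(t,[e[0],e[1],.087]))
c=lambda im,x0,y0,x1,y1:cv2.resize(im[y0:y1,x0:x1],(400,600),interpolation=cv2.INTER_CUBIC)
cv2.imwrite('pics/c.png',np.hstack([c(s['image'],235,130,375,340),c(t['image'],310,120,450,330)]))
# tins in holes
print(blobs(s['image'],275,155,315,190,50))
```

```text
[ 0.5456 -0.2109  0.1596] [179.9802   0.0143  79.7415] [-0.0626 -0.0544  0.0074  0.1042 -0.0479  0.0351] 52.884530425071716
[309.4941 274.4957] [310.058  296.0354] [413.7634 219.2793]
[(array([295.0675, 183.4416]), array([ 35,  18, 385], dtype=int32))]
```

View pics/c.png

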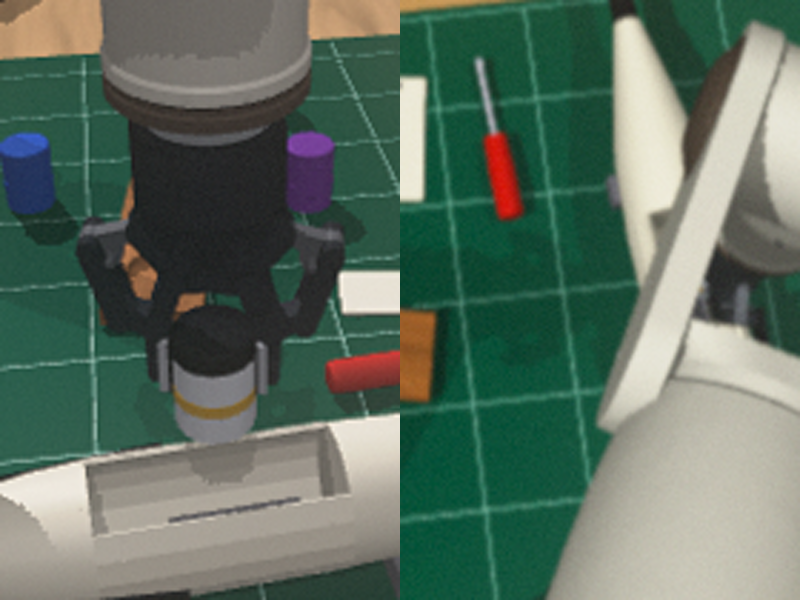

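The tin hangs upright over the bay (crop: tin axis at x≈215, bay centre at x≈218), clear of the rims. I check the two other tins in the top image numerically, and crop it to make sure.

Run:
```python
from h import *
t=bot.grab_frame("top")['image'];o=bot.get_obs();print(blobs(t,212,222,316,252,50),o['ee_pos'],o['clock'])
cv2.imwrite('pics/d.png',cv2.resize(t[130:270,160:360],(800,560),interpolation=cv2.INTER_CUBIC))
```

```text
[(array([224.0365, 235.7215]), array([ 17,  16, 219], dtype=int32)), (array([261.9469, 237.9204]), array([ 17,  17, 226], dtype=int32))] [ 0.5456 -0.2109  0.1596] 24.7
```

View pics/d.png

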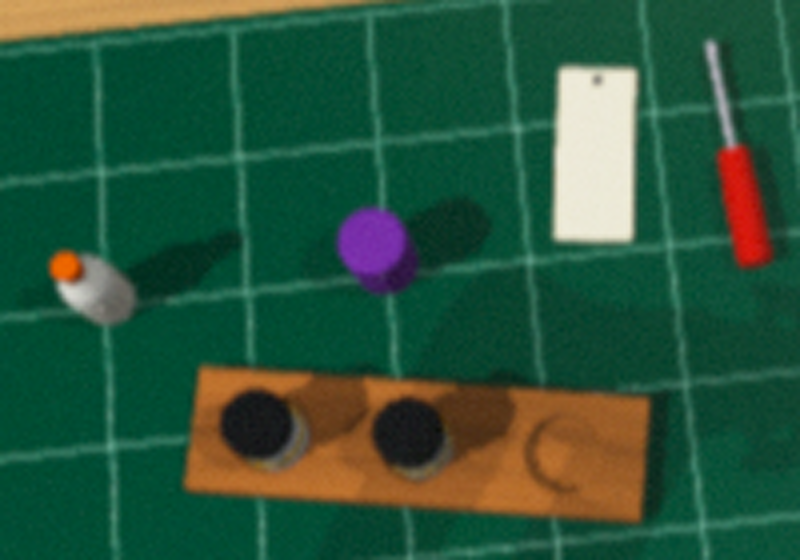

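The two lighter tins stand in their holes, with lids at (224.0,235.7) and (261.9,237.9), within 0.5 px of where they started. The right hole is empty and the bystanders have not moved. Handing in.

```bash
python3 -c "
from plant import bot
print(bot.finish_job())"
```

```text
the job is handed in; nothing more can be done
None
```

I lifted and weighed all three tins and handed the job in holding the right-hole tin, the heaviest at about 4.6 N, upright about 5 cm above the bay; the other two (about 2.8 N left, 1.6 N middle) are back in their own holes, and no verdict came back.

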